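# Hang the bottle caddy on its keyhole screw

### The arm

A 6-joint arm with a two-finger parallel gripper is mounted at the origin on a cart in front of the work surface, level with it; the furniture and walls round the work are solid. World frame = base frame: x ahead of the robot, y to its left, z up, the work surface at z = 0. Lengths are in m, angles in rad, forces in N, time in s.
With the tool pointing down it reaches from about 0.425 to 0.95 m from the base axis. Payload 3.5 kg.
Tool frame: the origin (TCP) lies between the finger pads; the fingertips stand 19 mm ahead of it and the grasp point (between the pads) is the TCP (ctrl.nose_length is the distance from the TCP to the fingertips, in m); z points along the fingers, y is the line along which they close (so a half turn about z gives the same grasp; the last joint's range is limited). The gripper opens to 85 mm and grips with 20 to 120 N. Pads are 22 mm wide; open, the fingers measure 114 mm over their backs; the gripper's body (76 mm by 85 mm) begins 54 mm behind the grasp point. The pads swing forward as they close: fully open they stand 13 mm farther back than shut.
Start: joints at [1.013, 0.286, 1.577, -0, 1.279, -0.15], TCP at [0.268, 0.62, 0.25] pointing down, gripper open.
Joint ranges: [-2.77, 2.77], [-0.9, 2.22], [0.21, 2.48], [-1.53, 4.67], [0.24, 2.81], [-2.84, 2.84]. Speed limits (rad/s): [2.79, 2.79, 3.14, 3.14, 3.14, 3.14].

### API

Orientations are given as a unit quaternion [x, y, z, w].
In Python, from plant import ctrl gives the robot as it stands.
- The arm moves only by the tool apply_moves, never from a script. Its argument "series" is a list of rows, each a list of 6 numbers: the shift along the world's x, y, z scaled (see below), then the turn, a rotation vector about the world's x, y, z scaled (see below). A call has 1 to 20 rows; each row is the pose to reach, as a shift and turn from the pose commanded when the call began; what a row does not reach only later rows make up. The controller multiplies each number of a shift by 0.8 m and each number of a turn by 45 degrees. A row lasts 1/8 s, in which the tool goes at most 62.5 mm and 10.7 degrees, less where a joint would pass 70% of its speed; a pose out of reach is approached as far as the arm can. A call with a number of a shift or a turn outside -1 to 1 is refused whole. A call with a gripper value outside its range is refused whole. "jaw" is the opening, from 0 (shut) to 1 (fully open), set as the call begins (left out, the last holds). The fingers move at their own pace and stop on an object; "squeeze" is the grip in N (left out, the last holds). Time passes only in rows, so rows that repeat a pose let the fingers close. It gives the time, the measured TCP pose, the force, the opening and the grip force at its end, in the units of the state.
- ctrl.get_state(): the state, without advancing time (a new reading comes with each control period).
- ctrl.read_camera(name): name is "scene" or "top" or "wrist"; returns the picture (400x640x3 uint8, red, green, blue); there is no depth.
- ctrl.get_calibration(name): a dict with "fx", "fy", "cx", "cy" (pixels), "xyz" and "orientation" of the camera in the world; the wrist camera has in their place "hand_eye" (4x4, takes a point from camera to tool coordinates, whose origin is the TCP and whose axes are the flange's). Camera axes: x right, y up, looking along -z (the intrinsics and any distortion apply to the point x, -y, -z); pixel columns grow to the right and rows downward; lengths in m; the calibration is good to about 2 mm. A picture is of the moment at which its call begins: read the wrist's pose just before it. get_calibration takes no time and is no camera call.
- ctrl.sign_off(): hands the job in; it is judged then, once.
Trained networks look in the newest picture that a camera, given by its name, has taken for a name from the list of things; names that differ only in an ending like _2 or _b are one class to them, and where a whole thing is asked for, a point or a joint stands for the part that bears it (a point fixed in the world has none). Each returns a list of dicts, best first, with "p" (0 to 1); they miss things now and then, are a little off and sometimes report something else, mostly with a low value. They report only what shows in the picture. A call takes as long as a camera call.
- ctrl.boxes_of(thing, camera): "xy" ([column, row] as shares, 0 to 1, of the picture: columns of its width, rows of its height, amid what is visible of it).
- ctrl.silhouettes(thing, camera): "pixels" (400x640 bool, what is visible of it) and "xy" ([column, row] as shares, 0 to 1, of the picture: columns of its width, rows of its height, amid what is visible of it).
The state is a dict: "time": time; "qpos": joint angles; "dq": joint speeds; "joint_efforts": joint torques, N m; "eef_pos": TCP position; "tcp_rot": TCP orientation; "contact_force": force on the tool from outside, world axes, zero at the start; "wrist_torque": the same for the moment, N m; "opening": opening from 0.0 (shut) to 1.0 (fully open); "finger_force": force on a finger pad.
Only numpy, scipy, OpenCV 4.12 (cv2) and the standard library are available. Lean on these libraries where they do the work, as an engineer would, in place of code of your own. Each camera call takes 0.05 s, during which the arm holds its last target. There are 200 camera calls.

### The job

Pick up the blue bottle caddy (its middle divider is the handle) and hang it on the white panel of the stand: put the round part of the keyhole in its back plate over the brass screw head, slide it down until the screw is home in the top of the narrow slot, and let go. Where the screw sits along the panel's black slot is not measured, so feel for it gently, never forcing the caddy against the stand with more than 25 N, and leave the two small bottles and the tape roll alone.

Things in the scene. Friction and masses are not known exactly. Their poses are not given: they have to be found in the camera images.
- caddy: Blue bottle caddy, loose, about 0.3 kg, standing upright; 110 mm wide (y), 80 deep (x), 112 tall. Origin: foot of the middle of its back plate's rear face. x points out behind the plate, y to the left, z up (caddy points have the same axes). Back plate 5 mm thick, x -5 to 0. Two open bays, each 47 mm wide, with 16 mm high outer lips, one on each side of the middle divider.
- caddy_grip (a point): Middle of the grip zone of the caddy's upright middle divider: 60 mm above the underside, 47 mm in front of the back plate's rear face. The divider is 10 mm thick (y) and 54 mm long (x, 27 mm each way from here); its top edge is 17 mm above this point; it ends 15 mm in front of the back plate.
- key_hole (a point): Centre of the round part of the keyhole, on the rear face of the back plate, 78 mm above the caddy's underside; 19 mm wide. The narrow slot, 10.5 mm wide, runs straight up from it; short 45 degree flats lead into it.
- key_seat (a point): Where the screw's axis lies when home in the top end of the narrow slot: on the rear face, 18 mm above key_hole.
- stand: Fixed stand: steel base 100 x 170 x 10 mm and an upright white panel 120 mm wide, from 28 to 156 mm above the worktop. Origin on the worktop under the middle of the panel's front; x points into the panel, y to the left, z up. The panel sits on rubber bushes and springs back (+x) by 1 mm per 2.5 N, at most 10 mm; it is rigid sideways and vertically.
- mount_slot (a point): Middle of the black level adjusting slot on the panel's front face, 135 mm above the worktop; axes as the stand's. The screw stands out forward at this height, clamped anywhere up to 17 mm left or right of here, not measured. Shank 7 mm thick; round brass head 16 mm wide, 4 mm thick, its underside 8 mm and its front 12 mm from the panel.
- amber_mid (a point): Middle of a small brown bottle, 42 mm wide, 86 mm tall, standing loose behind the work. Leave it alone.
- clear_mid (a point): Middle of a small clear bottle with a red cap, 46 mm wide, 91 mm tall, standing loose behind the work. Leave it alone.
- tape_mid (a point): Middle of a yellow roll of tape, 62 mm wide, 25 mm tall, lying loose near the front edge. Leave it alone.

How it is judged:
On the way:
1. the round part of the keyhole is passed over the screw head, the back plate near the panel (x of key_hole in the frame of mount_slot between -0.0045 and 0.003 m and y of key_hole in the frame of mount_slot between -0.021 and 0.021 m and z of key_hole in the frame of mount_slot between -0.006 and 0.006 m), for 0.1 s.
At the end, for the whole second after the job is handed in: The caddy hangs by itself on the screw, still, upright within 0.2 rad, its back plate within 5 mm of the panel, the top of the narrow slot resting on the screw (seat within 4 mm of the screw's height, within 21 mm sideways of the middle of the adjusting slot) (x of key_seat in the frame of mount_slot between -0.005 and 0.003 m and y of key_seat in the frame of mount_slot between -0.021 and 0.021 m and z of key_seat in the frame of mount_slot between -0.004 and 0.004 m and angle between caddy_grip's own z axis and vertical below 0.2 rad and linear speed of caddy below 0.02 m/s); the robot touches nothing.
It fails at once if the caddy is forced against the stand or its screw with more than 25 N (contact force between caddy and stand above 25 N).
It fails at once if the brown bottle is shifted by more than 20 mm (distance of amber_mid from where it was at the start of the episode above 0.02 m).
It fails at once if the clear bottle is shifted by more than 20 mm (distance of clear_mid from where it was at the start of the episode above 0.02 m).
It fails at once if the tape roll is shifted by more than 20 mm (distance of tape_mid from where it was at the start of the episode above 0.02 m).
It also fails if it takes over 67 s, if anything falls off the work surface, if the arm or the gripper's body presses on something with over 40 N, if the wrist force passes 120 N, or if a joint passes its speed limit or range.

## Working session

There is one attempt and no reset: what is moved stays moved. The work goes in short steps, Python scripts to look and compute and a tool call to move; the robot and the scene stay as the last step left them, time stands still between calls to the robot, and variables do not carry over. Pictures are saved under pics/ and viewed, at most 10 in all, crops included, and the job is handed in when it is done.

Besides the shell and the picture viewer there is one more tool, called as a command line: name --pt "numbers of a row" for each row, then --argument value for the rest. apply_moves: Moves the arm, as the interface text tells. Shifts and turns lie within -1 to 1; 1 stands for 0.8 m of shift or 45 degrees of turn. Its arguments: {"type":"object","properties":{"series":{"type":"array"},"jaw":{"type":"number"},"squeeze":{"type":"number"}},"required":["series"]}

```bash
mkdir -p pics
cat > h.py <<'E'
import numpy as np, cv2
from scipy.spatial.transform import Rotation as R
from plant import ctrl
def cam(name):
    c=ctrl.get_calibration(name)
    if 'hand_eye' in c:
        s=ctrl.get_state(); T=np.eye(4); T[:3,:3]=R.from_quat(s['tcp_rot']).as_matrix(); T[:3,3]=s['eef_pos']
        M=T@np.array(c['hand_eye'])
    else:
        M=np.eye(4); M[:3,:3]=R.from_quat(c['orientation']).as_matrix(); M[:3,3]=c['xyz']
    return c,M
def ray(cm,uv):
    c,M=cm; d=np.array([(uv[0]-c['cx'])/c['fx'],-(uv[1]-c['cy'])/c['fy'],-1.])
    d=M[:3,:3]@d; return M[:3,3],d/np.linalg.norm(d)
def proj(cm,p):
    c,M=cm; q=M[:3,:3].T@(np.asarray(p)-M[:3,3]); return np.array([c['cx']+c['fx']*q[0]/-q[2],c['cy']+c['fy']*-q[1]/-q[2]])
def tri(rs):
    A=sum(np.eye(3)-np.outer(d,d) for o,d in rs); b=sum((np.eye(3)-np.outer(d,d))@o for o,d in rs)
    x=np.linalg.solve(A,b); return x,[np.linalg.norm(np.cross(x-o,d)) for o,d in rs]
def atz(cm,uv,z):
    o,d=ray(cm,uv); return o+d*(z-o[2])/d[2]
def save(name,im): cv2.imwrite('pics/'+name+'.png',im[:,:,::-1])
E
python3 - <<'E'
from h import *
print(ctrl.get_state())
for n in ('scene','top','wrist'): print(n,ctrl.get_calibration(n))
ims={n:ctrl.read_camera(n) for n in('scene','top')}
for n in ims: save(n,ims[n])
for t in ['caddy','caddy_grip','key_hole','stand','mount_slot','amber_mid','clear_mid','tape_mid']:
    r=[]
    for n in('scene','top'):
        b=ctrl.boxes_of(t,n)[:2]; 
        for x in b: print(t,n,np.round(np.array(x['xy'])*[640,400],1),round(x['p'],2))
        if b: r.append(ray(cam(n),np.array(b[0]['xy'])*[640,400]))
    if len(r)==2: print(t,tri(r))
E
```

```text
{'time': 0.0, 'qpos': array([ 1.01298017e+00,  2.87186895e-01,  1.57818231e+00, -1.63409468e-05,
        1.27860468e+00, -1.50035976e-01]), 'dq': array([-0.00042062,  0.00014773,  0.00157438, -0.00165487,  0.00241826,
        0.00117843]), 'joint_efforts': array([ 1.47620362e-04, -4.05985951e+01, -2.92621887e+01, -1.18879220e-04,
        5.95646459e-03, -2.82395440e-07]), 'eef_pos': array([0.26735494, 0.61912407, 0.2489301 ]), 'tcp_rot': array([ 2.02477910e-01,  9.79286106e-01, -1.11953168e-03, -4.05310995e-04]), 'contact_force': array([ 0.44668361, -0.00519245, -0.19786002]), 'wrist_torque': array([ 0.01470651,  0.01620059, -0.03416717]), 'finger_force': 0.0, 'opening': 1.0018162127269028}
scene {'fx': 420.2358439456556, 'fy': 420.2358439456556, 'cx': 316.5846623975855, 'cy': 194.65186254146383, 'xyz': array([ 0.15931736, -0.36514483,  0.75814113]), 'orientation': array([ 0.33270218, -0.13614248, -0.36731401,  0.85781985])}
top {'fx': 387.0473842643483, 'fy': 387.0473842643483, 'cx': 315.33482948295926, 'cy': 196.60493617528715, 'xyz': array([0.38218346, 0.04484656, 0.99630338]), 'o
[... 1252 characters left out ...]
5578), np.float64(0.0005197247458245609)])
mount_slot scene [271.3 182.6] 0.72
mount_slot scene [287.2 154.4] 0.4
mount_slot top [265.2 216.3] 0.71
mount_slot (array([0.54517999, 0.15717765, 0.09039162]), [np.float64(0.0021104143710930635), np.float64(0.0021104143710931633)])
amber_mid scene [284.9 155.7] 0.63
clear_mid scene [416.9 243.2] 0.92
clear_mid top [387.9 173.9] 0.53
clear_mid (array([ 0.65929015, -0.15331232,  0.04323857]), [np.float64(0.005914045469526175), np.float64(0.005914045469526302)])
tape_mid scene [281.8 280.9] 0.8
tape_mid top [331.3 267.4] 0.62
tape_mid (array([0.42473704, 0.00118568, 0.00379364]), [np.float64(0.0008297506605017629), np.float64(0.0008297506605016783)])
```

Run:
```python
import cv2
a=cv2.imread('pics/scene.png');b=cv2.imread('pics/top.png')
f=lambda im,x,y,w,h,s:cv2.resize(im[y:y+h,x:x+w],None,fx=s,fy=s,interpolation=cv2.INTER_CUBIC)
cv2.imwrite('pics/s2.png',f(a,210,120,250,190,3.2)); cv2.imwrite('pics/t2.png',f(b,220,140,220,150,3.6))
```

```text
(no output)
```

View pics/s2.png

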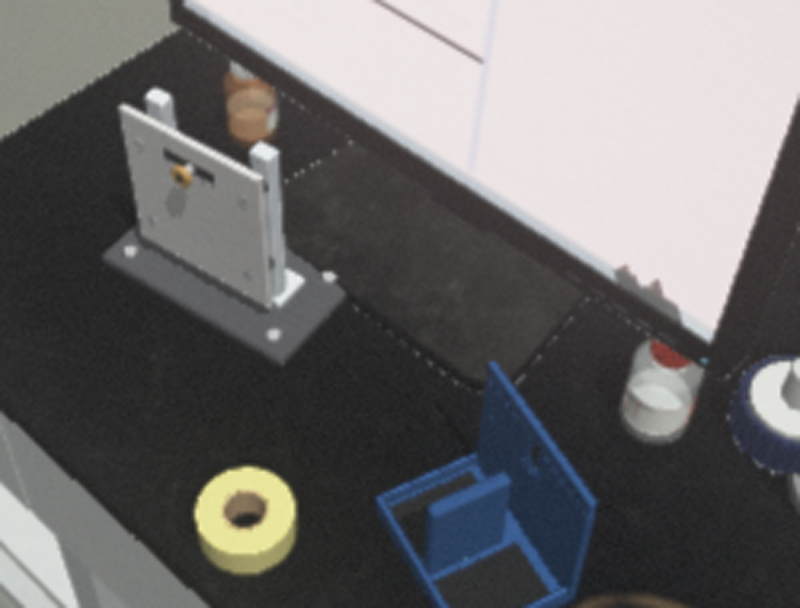

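View pics/t2.png

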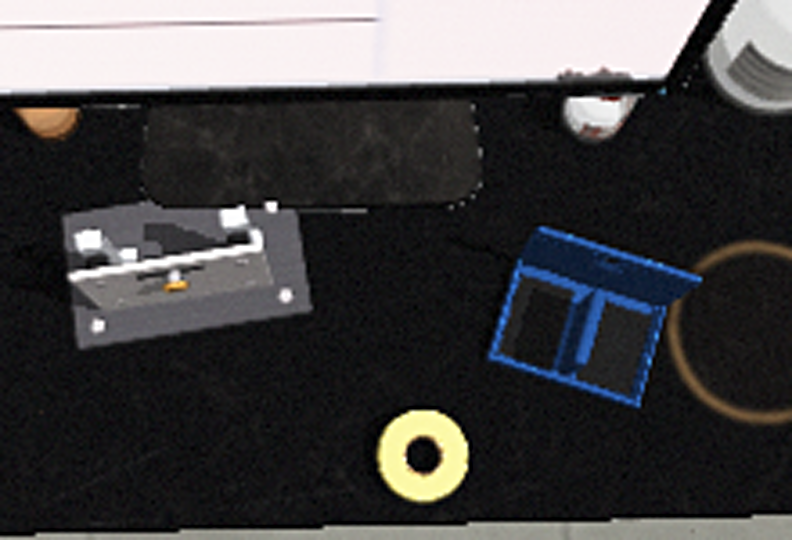

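Scene crop: the brass screw shows in the panel slot at about (266,174), and the caddy's back plate top runs from (364,234) to (396,277). Top crop: the screw is at about (269,218), the plate top runs from (370,203) to (414,218), and the tape is clear of both.

Run:
```python
from h import *
S,T=cam('scene'),cam('top')
P={'caddyL':((363.75,234.1),(370,203.3)),'caddyR':((395.9,277.2),(414.4,217.8)),'panL':((247.8,153.4),(239.4,217.2)),'panR':((293.75,176.2),(292.8,206.1)),'screw':((266.2,174.4),(268.6,218))}
X={}
for k,(a,b) in P.items():
    X[k],e=tri([ray(S,a),ray(T,b)]); print(k,X[k].round(4),np.round(e,4))
for a,b in(('caddyL','caddyR'),('panL','panR')):
    d=X[a]-X[b]; print(a,np.linalg.norm(d),'yaw',np.degrees(np.arctan2(-d[0],d[1])))
    y=np.arctan2(-d[0],d[1]); m=(X[a]+X[b])/2
    print('mid',m, 'grip',m-0.049*np.array([np.cos(y),np.sin(y),0]))
s=ctrl.get_state(); print('tool yaw of -x axis',np.degrees(np.arctan2(*(-R.from_quat(s['tcp_rot']).as_matrix()[:2,0])[::-1])))
```

```text
caddyL [ 0.5655 -0.0895  0.1095] [0.0005 0.0005]
caddyR [ 0.5293 -0.1909  0.1115] [0.0016 0.0016]
panL [0.5319 0.2065 0.1554] [0.0009 0.0009]
panR [0.5546 0.0891 0.1513] [0.0005 0.0005]
screw [0.5302 0.1455 0.1361] [0.0012 0.0012]
caddyL 0.10770948802252307 yaw -19.66850880394252
mid [ 0.54739048 -0.14019299  0.11050786] grip [ 0.50124935 -0.12370068  0.11050786]
panL 0.11961519682315423 yaw 10.942407739651342
mid [0.54326349 0.14777048 0.15335542] grip [0.49515438 0.13846919 0.15335542]
tool yaw of -x axis -23.363710797244863
```

apply_moves --pt "0.072 -0.206 -0.01 0 0 0.25" --pt "0.144 -0.412 -0.02 0 0 0.5" --pt "0.216 -0.618 -0.036 0 0 0.764" --pt "0.216 -0.618 -0.036 0 0 0.764" --pt "0.216 -0.618 -0.036 0 0 0.764" --pt "0.216 -0.618 -0.036 0 0 0.764" --pt "0.216 -0.618 -0.036 0 0 0.764" --pt "0.216 -0.618 -0.036 0 0 0.764" --pt "0.216 -0.618 -0.036 0 0 0.764" --pt "0.216 -0.618 -0.036 0 0 0.764" --pt "0.216 -0.618 -0.036 0 0 0.764" --pt "0.216 -0.618 -0.036 0 0 0.764"

```text
time: 2.4
eef_pos: [0.4401, 0.1263, 0.2216]
tcp_rot: [-0.097, 0.995, 0.0, 0.0]
contact_force: [0.2, -1.0, 0.5]
opening: 0.997
finger_force: 0.0
```

```bash
cat >> h.py <<'E'
def brass(im):
    h=cv2.cvtColor(im,cv2.COLOR_RGB2HSV); m=cv2.inRange(h,(12,120,90),(28,255,255))
    n,l,st,c=cv2.connectedComponentsWithStats(m); return sorted([(st[i,4],c[i].round(1),st[i,:4]) for i in range(1,n) if st[i,4]>8],key=lambda t:-t[0])[:4]
def tyaw():
    s=ctrl.get_state(); return np.degrees(np.arctan2(*(-R.from_quat(s['tcp_rot']).as_matrix()[:2,0])[::-1]))
E
python3 - <<'E'
from h import *
s=ctrl.get_state(); print(s['time'],s['eef_pos'],tyaw())
im=ctrl.read_camera('wrist'); save('w1',im); W=cam('wrist')
print(brass(im)); print('exp',proj(W,[.5302,.1455,.1361]))
for p in ([.5319,.2065,.1554],[.5546,.0891,.1513]): print(proj(W,p))
E
```

```text
2.4 [0.4401332  0.12630373 0.22161458] 11.118701353946221
[(np.int32(835), array([162.6, 162.9]), array([145, 126,  45,  62], dtype=int32)), (np.int32(425), array([190.7, 144.1]), array([179, 133,  24,  23], dtype=int32)), (np.int32(145), array([320.1, 319.5]), array([312, 312,  17,  15], dtype=int32)), (np.int32(67), array([222.1, 151.1]), array([219, 139,   7,  27], dtype=int32))]
exp [321.89219859 320.51152538]
[397.40321555 351.18849781]
[247.19834155 347.00456042]
```

View pics/w1.png

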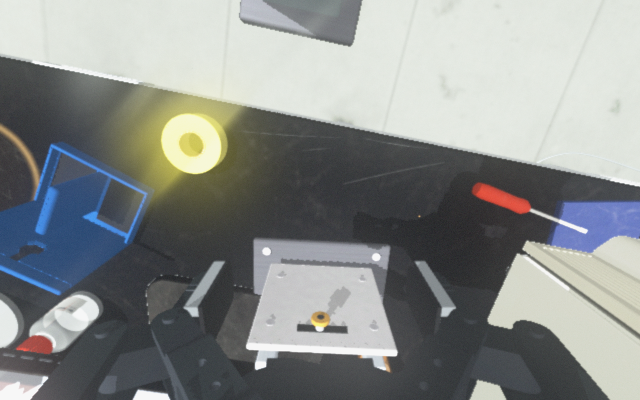

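The wrist picture shows the panel with the brass screw at (320,319.5), near the middle of the black slot, which runs from (297,328) to (347,329). That agrees with the scene/top estimate.

Run:
```python
from h import *
im=cv2.imread('pics/w1.png'); g=cv2.cvtColor(im,cv2.COLOR_BGR2GRAY); W=cam('wrist')
def line(pts,z):
    q=[];
    for p in pts: q.append(atz(W,p,z))
    q=np.array(q); k=np.polyfit(q[:,1],q[:,0],1); return np.degrees(np.arctan(-k[0])),q[0],q[-1]
# slot: dark pixels
m=np.zeros_like(g); m[322:336,292:354]=(g[322:336,292:354]<80)
n,l,st,c=cv2.connectedComponentsWithStats(m); print([(s,cc) for s,cc in zip(st[1:],c[1:]) if s[4]>15])
i=1+np.argmax(st[1:,4]); ys,xs=np.where(l==i)
cols=[x for x in range(xs.min()+2,xs.max()-1) if not 308<x<332]
print('slot yaw',line([(x,ys[xs==x].mean()) for x in cols],.135))
# top edge: strongest downward gradient near rows 343-362 
gy=cv2.Sobel(cv2.GaussianBlur(g,(3,3),0).astype(float),cv2.CV_64F,0,1)
for x in range(256,392,15): print(x,g[338:362,x].tolist())
print(tri([ray(W,(320.1,319.5)),ray(cam('scene'),(266.2,174.4)),ray(cam('top'),(268.6,218))]))
```

```text
[(array([298, 325,  17,   5,  66], dtype=int32), array([305.01515152, 327.39393939])), (array([330, 327,  10,   4,  16], dtype=int32), array([334.5   , 328.4375]))]
slot yaw (np.float64(6.325024609632482), array([0.54118453, 0.12876816, 0.135     ]), array([0.54039459, 0.13551962, 0.135     ]))
256 [197, 196, 202, 192, 191, 231, 247, 247, 247, 247, 247, 247, 149, 87, 91, 91, 94, 108, 133, 140, 154, 165, 201, 226]
271 [201, 201, 203, 201, 200, 204, 235, 247, 247, 247, 247, 247, 246, 219, 210, 209, 209, 211, 209, 191, 112, 75, 69, 71]
286 [203, 203, 206, 204, 203, 205, 220, 245, 247, 247, 247, 247, 247, 154, 84, 83, 83, 84, 81, 80, 76, 74, 74, 69]
301 [207, 206, 204, 204, 204, 203, 208, 232, 247, 247, 247, 247, 247, 247, 154, 91, 90, 88, 88, 88, 89, 82, 79, 75]
316 [204, 205, 205, 198, 206, 205, 206, 216, 240, 247, 247, 247, 247, 247, 238, 128, 99, 98, 96, 94, 94, 97, 96, 91]
331 [207, 208, 208, 206, 205, 209, 206, 209, 219, 244, 247, 247, 247, 247, 247, 197, 94, 82, 83, 82, 81, 79, 78, 80]
346 [205, 205, 207, 206, 207, 203, 207, 207, 200, 218, 245, 247, 247, 247, 247, 247, 153, 87, 84, 84, 83, 83, 82, 82]
361 [206, 207, 206, 208, 206, 208, 207, 208, 207, 216, 236, 246, 247, 247, 247, 247, 243, 203, 194, 182, 113, 81, 84, 84]
376 [208, 207, 206, 205, 205, 206, 206, 208, 202, 204, 217, 241, 247, 247, 247, 247, 247, 236, 214, 211, 210, 210, 211, 209]
391 [203, 202, 205, 205, 203, 202, 203, 203, 203, 202, 209, 224, 244, 247, 247, 247, 247, 247, 151, 74, 71, 72, 72, 71]
(array([0.52988633, 0.14479864, 0.1363253 ]), [np.float64(0.001054043776780395), np.float64(0.0013245680136023642), np.float64(0.0012670567745664127)])
```

apply_moves --pt "0.035 -0.104 0.035 0 0 -0.23" --pt "0.07 -0.208 0.035 0 0 -0.46" --pt "0.07 -0.312 0.035 0 0 -0.68" --pt "0.07 -0.312 0.035 0 0 -0.68" --pt "0.07 -0.312 0.035 0 0 -0.68" --pt "0.07 -0.312 0.035 0 0 -0.68" --pt "0.07 -0.312 0.035 0 0 -0.68" --pt "0.07 -0.312 0.035 0 0 -0.68"

```text
time: 3.45
eef_pos: [0.4964, -0.1227, 0.2495]
tcp_rot: [0.169, 0.986, 0.0, -0.0]
contact_force: [-0.7, 0.4, 0.4]
opening: 0.998
finger_force: 0.0
```

Run:
```python
from h import *
s=ctrl.get_state(); print(s['time'],s['eef_pos'],tyaw())
im=ctrl.read_camera('wrist'); save('w2',im); W=cam('wrist')
for t in('caddy_grip','caddy'):print([(np.array(b['xy'])*[640,400],b['p']) for b in ctrl.boxes_of(t,'wrist')[:2]])
print(proj(W,[.5655,-.0895,.1095]),proj(W,[.5293,-.1909,.1115]))
```

```text
3.45 [ 0.49642519 -0.12271996  0.24947718] -19.44412752179104
[(array([319.424, 204.68 ]), 0.64)]
[(array([321.472, 204.6  ]), 0.81)]
[375.96836927 249.20050682] [264.30682762 249.95357904]
```

View pics/w2.png

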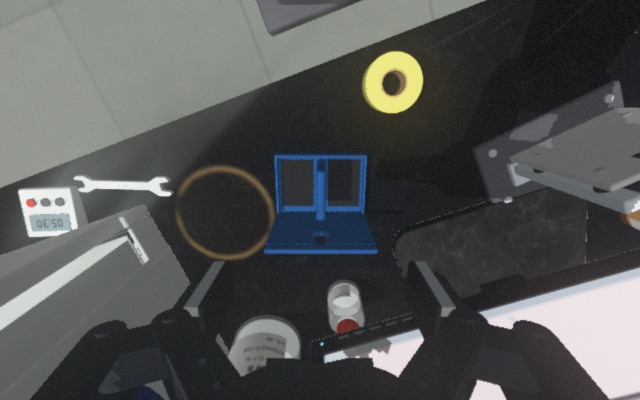

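Picture w2: the caddy is square in view, with its plate's top edge from (265,252) to (377,252), its divider at column ~321 and its keyhole at (321,238). My projections land within about 2 px of this.

Run:
```python
from h import *
W=cam('wrist')
im=cv2.imread('pics/w2.png').astype(int); b=im[:,:,0]-im[:,:,2]
for c in range(270,375,14): print(c,b[240:258,c].tolist())
print('row252');print(b[251,258:270].tolist(),b[251,370:382].tolist())
for r in(165,175,185,195,203): print(r,b[r,308:334].tolist())
# panel top edge (first wrist pose)
from types import SimpleNamespace
c=W[0]; T=np.eye(4); T[:3,:3]=R.from_quat([-0.0969,0.9953,0,0]).as_matrix(); T[:3,3]=[.44013,.1263,.22161]; W1=(c,T@np.array(c['hand_eye']))
q=np.array([atz(W1,p,.156) for p in zip(range(256,392,15),[343,343.7,344.2,344.7,345.5,346.3,347.3,347.8,348.4,349.1])])
k=np.polyfit(q[:,1],q[:,0],1); print('panel yaw',np.degrees(np.arctan(-k[0])),'x at .1448',np.polyval(k,.1448)); print(proj(W1,[.53,.1448,.1363]))
for p in((247,343),(397,349.5)): print(atz(W1,p,.156))
```

```text
270 [47, 41, 49, 44, 51, 46, 42, 47, 55, 84, 105, 120, 111, 75, 21, 0, 3, 3]
284 [44, 45, 51, 48, 50, 48, 53, 43, 62, 76, 106, 116, 107, 75, 19, 7, 1, 8]
298 [47, 43, 47, 56, 74, 55, 40, 43, 52, 80, 105, 120, 116, 98, 28, 5, 10, 2]
312 [43, 47, 46, 54, 56, 50, 42, 43, 51, 77, 103, 119, 117, 100, 34, 6, 8, 3]
326 [46, 44, 46, 51, 51, 47, 42, 48, 52, 71, 103, 118, 112, 95, 28, 7, 5, 6]
340 [40, 43, 53, 48, 58, 41, 40, 45, 57, 72, 103, 115, 113, 96, 31, 4, 3, 6]
354 [46, 53, 44, 53, 68, 51, 45, 47, 51, 74, 99, 114, 114, 96, 26, 2, 7, 5]
368 [43, 41, 47, 58, 68, 45, 44, 43, 47, 70, 98, 114, 111, 93, 27, 8, 7, 8]
row252
[-8, -2, 1, 2, 7, 42, 89, 116, 113, 116, 118, 118] [114, 117, 114, 113, 118, 115, 110, 83, 22, 6, 0, 2]
165 [5, 2, 1, 6, 17, 51, 96, 111, 98, 61, 52, 45, 45, 44, 46, 43, 49, 60, 66, 56, 18, 3, 6, 2, 5, 6]
175 [2, 6, 2, 6, 16, 47, 83, 111, 98, 110, 115, 123, 121, 115, 112, 106, 81, 68, 68, 59, 22, 7, 0, 6, 6, 3]
185 [6, 2, 6, 7, 13, 42, 86, 104, 96, 113, 117, 123, 118, 116, 109, 101, 84, 72, 67, 59, 18, 8, 7, 7, 3, 6]
195 [9, 4, 6, 5, 16, 47, 92, 107, 99, 112, 119, 117, 115, 110, 105, 99, 82, 65, 68, 61, 16, 8, 9, 6, 6, 6]
203 [6, 5, 8, 6, 15, 57, 109, 108, 96, 112, 113, 115, 114, 116, 112, 98, 82, 87, 105, 78, 21, 9, 5, 9, 5, 5]
panel yaw 7.70906373016125 x at .1448 0.538054423876091
[320.79386434 320.20563305]
[0.54609111 0.0893154  0.156     ]
[0.52991379 0.20568398 0.156     ]
```

Run:
```python
from h import *
T=cam('top')
f=lambda a,b:(220+a/3.6,140+b/3.6)
q={k:atz(T,f(*v),.01)[:2] for k,v in dict(FL=(80,348),FR=(311,311),BL=(63,213),BR=(298,207)).items()}
for k in q: print(k,q[k].round(4))
an=lambda d:np.degrees(np.arctan2(-d[0],d[1]))
print('front',an(q['FL']-q['FR']),np.linalg.norm(q['FL']-q['FR'])); 
for a,b in(('BL','FL'),('BR','FR')):
    d=q[a]-q[b]; print(a,np.degrees(np.arctan2(d[1],d[0])),np.linalg.norm(d))
W=cam('wrist'); s=ctrl.get_state()
l,r=atz(W,(263.2,253.8),.112),atz(W,(377.7,253.8),.112); y=np.radians(tyaw()); x=np.array([np.cos(y),np.sin(y),0]); yy=np.array([-x[1],x[0],0])
m=(l+r)/2; print(l,r,np.linalg.norm(l-r),m)
g=m-.050*x; print('TCP target',g, 'delta',g-s['eef_pos'],'scaled',(g-s['eef_pos'])/.8)
for p in((320.3,185),(316.2,185),(324.6,185)): d=atz(W,p,.077)-m; print('divider lateral',d@yy,'long',d@x)
```

```text
FL [0.5064 0.2267]
FR [0.5289 0.0625]
BL [0.6047 0.2408]
BR [0.6052 0.0705]
front 7.828231166002293 0.16577168840617537
BL 8.14776277006816 0.09938455009266224
BR 5.9926630778125825 0.07668963784500671
[ 0.53250603 -0.19382717  0.112     ] [ 0.56945554 -0.08988262  0.112     ] 0.11031652564027972 [ 0.55098078 -0.1418549   0.112     ]
TCP target [ 0.5038474  -0.12516825  0.112     ] delta [ 0.00737682 -0.00176472 -0.13756234] scaled [ 0.00922102 -0.00220589 -0.17195292]
divider lateral -3.098647255522873e-05 long -0.05913894196244625
divider lateral -0.004178337856094391 long -0.05914268109228844
divider lateral 0.004318855611699716 long -0.05913502027295293
```

apply_moves --pt "0.009 -0.002 -0.05 0 0 0" --pt "0.009 -0.002 -0.12 0 0 0" --pt "0.009 -0.002 -0.18 0 0 0" --pt "0.009 -0.002 -0.21 0 0 0" --pt "0.009 -0.002 -0.23 0 0 0" --pt "0.009 -0.002 -0.23 0 0 0" --jaw 0.6

```text
time: 4.35
eef_pos: [0.5032, -0.1256, 0.0648]
tcp_rot: [0.17, 0.985, 0.0, -0.001]
contact_force: [0.5, 0.1, 0.4]
opening: 0.6
finger_force: 0.0
```

apply_moves --pt "0 0 0 0 0 0" --pt "0 0 0 0 0 0" --pt "0 0 0 0 0 0" --pt "0 0 0 0 0 0" --pt "0 0 0 0 0 0" --pt "0 0 0 0 0 0" --jaw 0 --squeeze 45

```text
time: 5.1
eef_pos: [0.5047, -0.1262, 0.0671]
tcp_rot: [0.17, 0.985, -0.0, 0.001]
contact_force: [-0.7, 1.3, 6.2]
opening: 0.11
finger_force: 45.3
```

apply_moves --pt "0 0 0.03 0 0 0" --pt "0 0 0.074 0 0 0" --pt "-0.01 0.05 0.074 0 0 0.1" --pt "-0.025 0.12 0.074 0 0 0.25" --pt "-0.04 0.19 0.074 0 0 0.4" --pt "-0.055 0.26 0.074 0 0 0.55" --pt "-0.059 0.3 0.074 0 0 0.607" --pt "-0.059 0.325 0.074 0 0 0.607" --pt "-0.059 0.325 0.074 0 0 0.607" --pt "-0.059 0.325 0.074 0 0 0.607" --pt "-0.059 0.325 0.074 0 0 0.607"

```text
time: 6.48
eef_pos: [0.4564, 0.1332, 0.1244]
tcp_rot: [-0.067, 0.998, -0.0, -0.0]
contact_force: [-0.3, -0.5, -3.4]
opening: 0.114
finger_force: 44.5
```

Run:
```python
from h import *
s=ctrl.get_state(); print(s['time'],s['eef_pos'],tyaw(),s['contact_force'],R.from_quat(s['tcp_rot']).as_matrix().round(4).tolist())
im=ctrl.read_camera('wrist'); save('w3',im); W=cam('wrist')
cv2.imwrite('pics/w3c.png',cv2.resize(im[180:360,220:420,::-1],None,fx=3.3,fy=3.3,interpolation=cv2.INTER_CUBIC))
print(proj(W,[.53,.1448,.1363]))
y=np.radians(tyaw()); x=np.array([np.cos(y),np.sin(y),0]); yy=np.array([-x[1],x[0],0]); 
for n,o in dict(TL=(.05,.055,.045),TR=(.05,-.055,.045),key=(.045,0,.011),seat=(.045,0,.029)).items(): print(n,proj(W,s['eef_pos']+o[0]*x+o[1]*yy+np.array([0,0,o[2]])))
```

```text
6.475 [0.45635601 0.13324775 0.12444814] 7.665029639505089 [-0.26314943 -0.53618205 -3.41260653] [[-0.9911, -0.1334, -0.0006], [-0.1334, 0.9911, -0.0003], [0.0006, -0.0002, -1.0]]
[323.99200884 422.09542313]
TL [465.07085299 462.6984144 ]
TR [177.53390899 463.07125023]
key [320.84705791 376.43108711]
seat [321.09019588 412.62752625]
```

View pics/w3c.png

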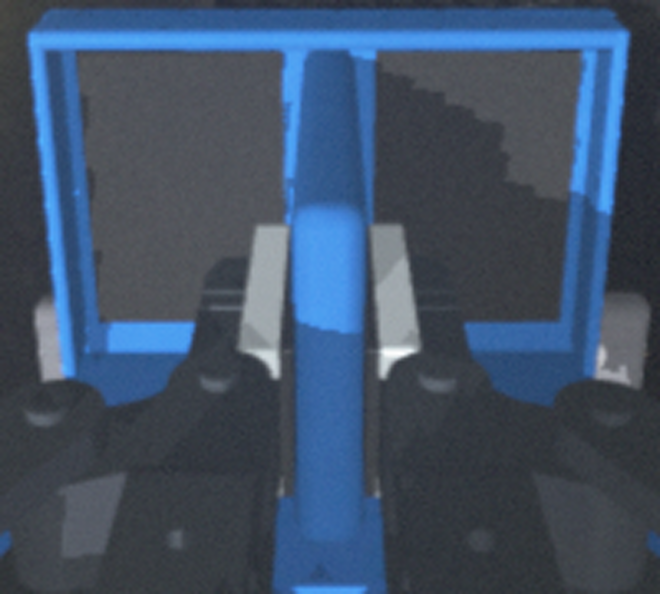

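The wrist crop shows the divider held squarely between the pads, but the gripper hides the keyhole. I'll check the gap to the screw with the fixed cameras.

Run:
```python
from h import *
o=[]
a=ctrl.read_camera('scene');b=ctrl.read_camera('top');save('s3',a);save('t3',b)
f=lambda im,x,y,w,h,s:cv2.resize(im[y:y+h,x:x+w,::-1],None,fx=s,fy=s,interpolation=cv2.INTER_CUBIC)
o=np.hstack([f(a,200,130,110,150,3.6),f(b,220,170,110,150,3.6)]); cv2.imwrite('pics/st3.png',o); print(o.shape)
```

```text
(540, 792, 3)
```

View pics/st3.png

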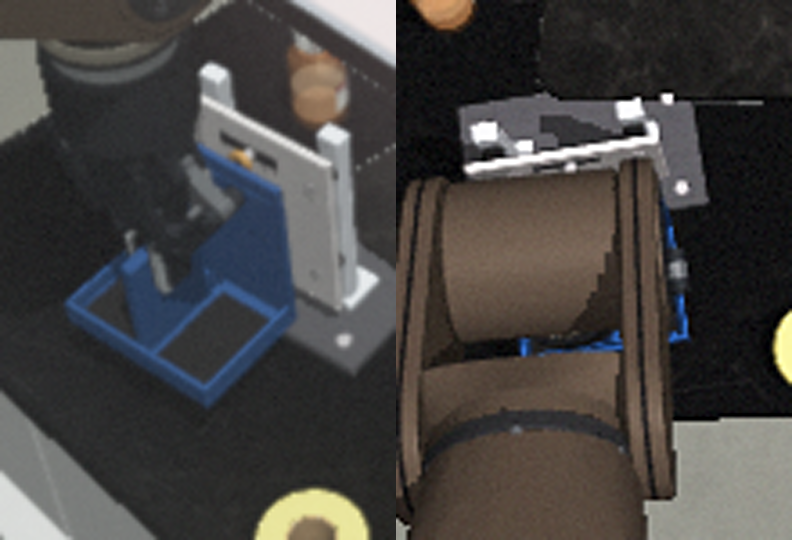

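The scene view shows the plate's top edge from (255,171) to (279,182), with the brass screw just above and behind it. The arm covers everything in the top view.

Run:
```python
from h import *
S,T=cam('scene'),cam('top')
L=lambda n:cv2.imread(f'pics/{n}.png')[:,:,::-1].copy()
for n in('scene','s3','top'):
    for a,c,b in brass(L(n)):
        if 215<c[0]<300 and 150<c[1]<230: print(n,a,c,b)
s=ctrl.get_state(); y=np.radians(tyaw()); x=np.array([np.cos(y),np.sin(y),0]); yy=np.array([-x[1],x[0],0])
for n,o in dict(rTL=(.05,.055,.045),rTR=(.05,-.055,.045),fTL=(.045,.055,.045),fTR=(.045,-.055,.045),bFR=(-.03,-.055,-.051),bFL=(-.03,.055,-.051)).items(): print(n,proj(S,s['eef_pos']+o[0]*x+o[1]*yy+np.array([0,0,o[2]])).round(1))
im=L('s3').astype(int); b=im[:,:,2]-im[:,:,0]
print('scr',proj(S,[.53,.1448,.1363]),proj(T,[.53,.1448,.1363]))
cv2.imwrite('pics/s3z.png',cv2.resize(im[155:200,245:300,::-1].astype(np.uint8),None,fx=12,fy=12,interpolation=cv2.INTER_NEAREST))
```

```text
top 101 [233.1 172.9] [224 170  17   8]
rTL [237.7 159. ]
rTR [279.  181.5]
fTL [236.  160.3]
fTR [277.4 183. ]
bFR [257.3 237.8]
bFL [218.4 213.3]
scr [266.87957753 174.40141973] [268.63377146 218.51499822]
```

View pics/s3z.png

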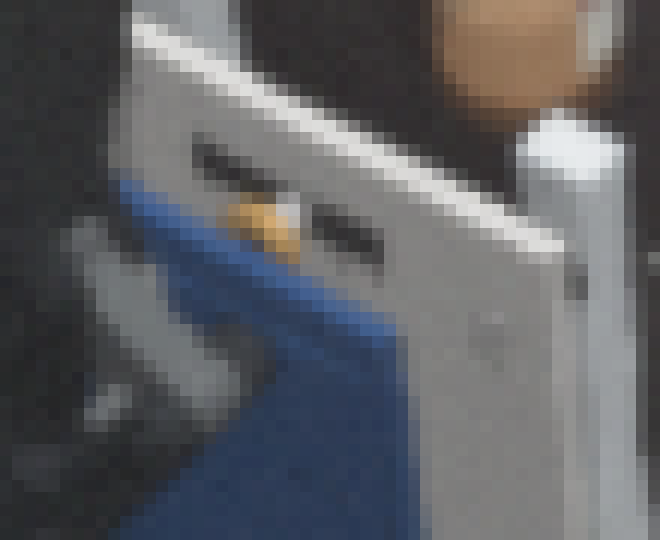

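apply_moves --pt "0.01 0.002 0 0 0 0" --pt "0.02 0.003 0 0 0 0" --pt "0.02 0.003 0 0 0 0" --pt "0.02 0.003 0 0 0 0"

```text
time: 7.12
eef_pos: [0.4724, 0.1365, 0.1246]
tcp_rot: [-0.067, 0.998, 0.0, -0.0]
contact_force: [0.8, 0.7, -3.1]
opening: 0.107
finger_force: 44.5
```

```bash
cat >> h.py <<'E'
def rel():
    s=ctrl.get_state(); p=s['eef_pos']; a=np.radians(7.8); x=np.array([np.cos(a),np.sin(a),0]); y=np.array([-x[1],x[0],0])
    d=p-np.array([.53,.1448,.135]); f=s['contact_force']
    print('t',s['time'],'yaw',round(tyaw(),2),'key rel screw-head est mm: x %.1f y %.1f z %.1f'%(1e3*d@x+50,1e3*d@y,1e3*d[2]+11),'F stand axes',(f@x).round(1),(f@y).round(1),f[2].round(1),'T',s['wrist_torque'].round(2),'pitch',R.from_quat(s['tcp_rot']).as_matrix()[:2,2].round(4))
E
python3 -c "
from h import *
rel()"
```

```text
t 7.125 yaw 7.73 key rel screw-head est mm: x -8.2 y -0.4 z 0.6 F stand axes 0.9 0.6 -3.1 T [-0.02  0.07  0.04] pitch [-0.0006 -0.    ]
```

apply_moves --pt "0.004 0.0005 -0.0006 0 0 0" --pt "0.008 0.001 -0.0006 0 0 0" --pt "0.0125 0.0017 -0.0006 0 0 0" --pt "0.0125 0.0017 -0.0006 0 0 0"

```text
time: 7.62
eef_pos: [0.4828, 0.1378, 0.1244]
tcp_rot: [-0.067, 0.998, -0.0, 0.0]
contact_force: [-0.2, -0.3, -2.9]
opening: 0.11
finger_force: 44.5
```

```bash
python3 -c "
from h import *
rel()"
```

```text
t 7.625 yaw 7.73 key rel screw-head est mm: x 2.3 y -0.5 z 0.4 F stand axes -0.2 -0.3 -2.9 T [-0.    0.03 -0.02] pitch [0.0003 0.    ]
```

apply_moves --pt "0.002 0.0003 0 0 0 0" --pt "0.0037 0.0005 0 0 0 0" --pt "0.0037 0.0005 0 0 0 0"

```text
time: 8.0
eef_pos: [0.4855, 0.1382, 0.1243]
tcp_rot: [-0.067, 0.998, -0.0, 0.0]
contact_force: [-0.6, 0.6, -3.0]
opening: 0.112
finger_force: 44.5
```

apply_moves --pt "0.002 0.0003 0 0 0 0" --pt "0.0037 0.0005 0 0 0 0" --pt "0.0037 0.0005 0 0 0 0"

```text
time: 8.38
eef_pos: [0.4885, 0.1386, 0.1243]
tcp_rot: [-0.067, 0.998, -0.0, 0.0]
contact_force: [-0.0, -0.0, -2.9]
opening: 0.11
finger_force: 44.5
```

```bash
python3 -c "
from h import *
rel()"
```

```text
t 8.375 yaw 7.73 key rel screw-head est mm: x 8.1 y -0.5 z 0.3 F stand axes -0.0 0.0 -2.9 T [ 0.04  0.07 -0.04] pitch [ 0.0001 -0.    ]
```

apply_moves --pt "0.0015 0.0002 0 0 0 0" --pt "0.003 0.0004 0 0 0 0" --pt "0.003 0.0004 0 0 0 0"

```text
time: 8.75
eef_pos: [0.4909, 0.1389, 0.1243]
tcp_rot: [-0.067, 0.998, -0.0, 0.0]
contact_force: [-1.0, -0.5, -2.4]
opening: 0.11
finger_force: 44.5
```

apply_moves --pt "0.001 0.0001 0 0 0 0" --pt "0.002 0.0003 0 0 0 0" --pt "0.002 0.0003 0 0 0 0"

```text
time: 9.12
eef_pos: [0.4921, 0.1391, 0.1242]
tcp_rot: [-0.067, 0.998, -0.0, -0.0]
contact_force: [-0.9, -0.5, -2.6]
opening: 0.108
finger_force: 44.6
```

```bash
python3 -c "
from h import *
rel()"
```

```text
t 9.125 yaw 7.74 key rel screw-head est mm: x 11.7 y -0.5 z 0.2 F stand axes -0.9 -0.3 -2.6 T [-0.06  0.22 -0.01] pitch [-0.0009 -0.0003]
```

apply_moves --pt "0.001 0.0001 0 0 0 0" --pt "0.002 0.0003 0 0 0 0" --pt "0.002 0.0003 0 0 0 0"

```text
time: 9.5
eef_pos: [0.4935, 0.1393, 0.1241]
tcp_rot: [-0.067, 0.998, -0.0, -0.001]
contact_force: [-4.6, -2.4, 0.2]
opening: 0.109
finger_force: 44.8
```

apply_moves --pt "0.001 0.0001 0 0 0 0" --pt "0.002 0.0003 0 0 0 0" --pt "0.002 0.0003 0 0 0 0"

```text
time: 9.88
eef_pos: [0.4945, 0.1394, 0.124]
tcp_rot: [-0.068, 0.998, -0.0, -0.002]
contact_force: [-7.3, -3.3, 0.6]
opening: 0.112
finger_force: 45.1
```

```bash
python3 -c "
from h import *
rel()"
```

```text
t 9.875 yaw 7.75 key rel screw-head est mm: x 14.1 y -0.5 z 0.0 F stand axes -7.7 -2.3 0.6 T [-0.34  0.79  0.02] pitch [-0.0033 -0.0008]
```

apply_moves --pt "-0.001 -0.0001 0 0 0 0" --pt "-0.002 -0.0003 0 0 0 0" --pt "-0.002 -0.0003 0 0 0 0"

```text
time: 10.25
eef_pos: [0.4935, 0.1393, 0.124]
tcp_rot: [-0.067, 0.998, -0.0, -0.001]
contact_force: [-4.5, -1.0, -0.9]
opening: 0.107
finger_force: 44.8
```

```bash
python3 -c "
from h import *
rel()
a=ctrl.read_camera('scene'); save('s4',a); cv2.imwrite('pics/s4z.png',cv2.resize(a[145:205,235:305,::-1],None,fx=9,fy=9,interpolation=cv2.INTER_CUBIC))"
```

```text
t 10.25 yaw 7.74 key rel screw-head est mm: x 13.1 y -0.5 z 0.0 F stand axes -4.6 -0.3 -0.9 T [-0.22  0.59  0.03] pitch [-0.0013 -0.0004]
```

View pics/s4z.png

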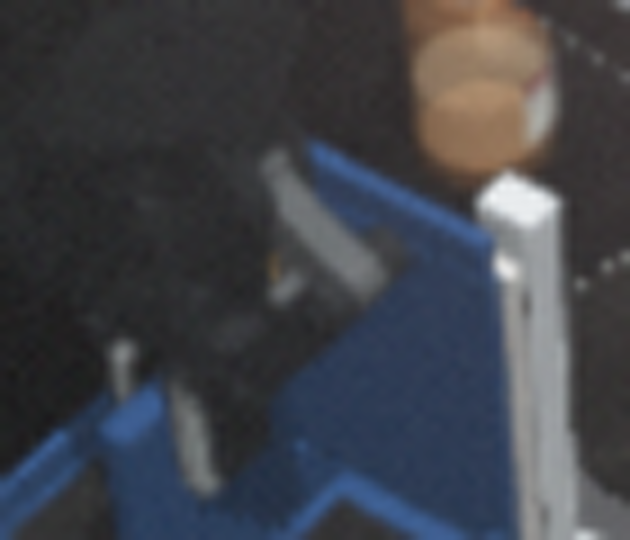

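A brass speck at (265.5,174.4) shows in front of the blue plate, and the plate is flat on the panel, so the head has passed through the keyhole. Now I'll slide it down gently.

apply_moves --pt "-0.0012 -0.0002 0 0 0 0" --pt "-0.0012 -0.0002 -0.0025 0 0 0" --pt "-0.0012 -0.0002 -0.005 0 0 0" --pt "-0.0012 -0.0002 -0.005 0 0 0"

```text
time: 10.8
eef_pos: [0.493, 0.1394, 0.12]
tcp_rot: [-0.067, 0.998, 0.0, -0.0]
contact_force: [-4.2, 0.2, -0.8]
opening: 0.107
finger_force: 44.8
```

apply_moves --pt "0 0 -0.0012 0 0 0" --pt "0 0 -0.0025 0 0 0" --pt "0 0 -0.0025 0 0 0"

```text
time: 11.18
eef_pos: [0.493, 0.1393, 0.1181]
tcp_rot: [-0.067, 0.998, 0.0, -0.0]
contact_force: [-4.7, 0.5, -0.8]
opening: 0.108
finger_force: 44.8
```

apply_moves --pt "0 0 -0.0012 0 0 0" --pt "0 0 -0.0025 0 0 0" --pt "0 0 -0.0025 0 0 0"

```text
time: 11.55
eef_pos: [0.493, 0.1392, 0.1161]
tcp_rot: [-0.067, 0.998, -0.0, -0.0]
contact_force: [-3.4, -0.9, 0.2]
opening: 0.112
finger_force: 44.8
```

```bash
python3 -c "
from h import *
rel()"
```

```text
t 11.55 yaw 7.73 key rel screw-head est mm: x 12.6 y -0.5 z -7.9 F stand axes -3.5 -0.5 0.2 T [-0.07  0.41  0.03] pitch [-0.0001 -0.    ]
```

apply_moves --pt "-0.0004 0 -0.0012 0 0 0" --pt "-0.0004 0 -0.0025 0 0 0" --pt "-0.0004 0 -0.0025 0 0 0"

```text
time: 11.92
eef_pos: [0.4927, 0.1392, 0.1141]
tcp_rot: [-0.067, 0.998, -0.0, 0.0]
contact_force: [-3.0, -0.7, -1.6]
opening: 0.106
finger_force: 44.8
```

apply_moves --pt "0 0 -0.0012 0 0 0" --pt "0 0 -0.0025 0 0 0" --pt "0 0 -0.0025 0 0 0"

```text
time: 12.3
eef_pos: [0.4927, 0.1392, 0.1121]
tcp_rot: [-0.067, 0.998, -0.0, -0.0]
contact_force: [-3.3, -1.1, -0.9]
opening: 0.109
finger_force: 44.8
```

```bash
python3 -c "
from h import *
rel()"
```

```text
t 12.3 yaw 7.73 key rel screw-head est mm: x 12.2 y -0.4 z -11.9 F stand axes -3.4 -0.6 -0.9 T [-0.07  0.32  0.01] pitch [-0.0001 -0.    ]
```

In the slot. On down to the seat at about -18 mm.

apply_moves --pt "0 0 -0.0012 0 0 0" --pt "0 0 -0.0025 0 0 0" --pt "0 0 -0.0037 0 0 0" --pt "0 0 -0.0037 0 0 0"

```text
time: 12.8
eef_pos: [0.4926, 0.1393, 0.1091]
tcp_rot: [-0.067, 0.998, -0.0, -0.0]
contact_force: [-3.1, -0.3, -2.1]
opening: 0.11
finger_force: 44.8
```

apply_moves --pt "0 0 -0.0012 0 0 0" --pt "0 0 -0.0019 0 0 0" --pt "0 0 -0.0019 0 0 0"

```text
time: 13.18
eef_pos: [0.4927, 0.1392, 0.1077]
tcp_rot: [-0.067, 0.998, -0.0, -0.0]
contact_force: [-2.6, 0.2, -0.9]
opening: 0.108
finger_force: 44.8
```

```bash
python3 -c "
from h import *
rel()"
```

```text
t 13.175 yaw 7.73 key rel screw-head est mm: x 12.3 y -0.4 z -16.3 F stand axes -2.5 0.6 -0.9 T [-0.03  0.27  0.03] pitch [-0.0001 -0.    ]
```

apply_moves --pt "0 0 -0.0006 0 0 0" --pt "0 0 -0.0012 0 0 0" --pt "0 0 -0.0012 0 0 0"

```text
time: 13.55
eef_pos: [0.4927, 0.1392, 0.1068]
tcp_rot: [-0.067, 0.998, -0.0, -0.0]
contact_force: [-2.9, 0.2, -1.5]
opening: 0.108
finger_force: 44.8
```

apply_moves --pt "0 0 -0.0006 0 0 0" --pt "0 0 -0.0012 0 0 0" --pt "0 0 -0.0012 0 0 0"

```text
time: 13.92
eef_pos: [0.4928, 0.1393, 0.1059]
tcp_rot: [-0.067, 0.998, -0.0, 0.0]
contact_force: [-2.4, -0.9, -0.3]
opening: 0.109
finger_force: 44.9
```

```bash
python3 -c "
from h import *
rel()"
```

```text
t 13.925 yaw 7.73 key rel screw-head est mm: x 12.4 y -0.4 z -18.1 F stand axes -2.5 -0.6 -0.3 T [-0.02  0.36  0.04] pitch [ 0.0001 -0.    ]
```

apply_moves --pt "0 0 -0.0006 0 0 0" --pt "0 0 -0.0012 0 0 0" --pt "0 0 -0.0012 0 0 0"

```text
time: 14.3
eef_pos: [0.4932, 0.1393, 0.1057]
tcp_rot: [-0.067, 0.998, 0.0, 0.001]
contact_force: [-4.8, -0.1, 5.3]
opening: 0.11
finger_force: 45.6
```

```bash
python3 -c "
from h import *
rel()"
```

```text
t 14.3 yaw 7.73 key rel screw-head est mm: x 12.8 y -0.4 z -18.3 F stand axes -4.8 0.5 5.3 T [-0.02  0.53  0.01] pitch [0.0011 0.0001]
```

Vertical load jumped by about 6 N at the expected depth, so the caddy is seated. I'll relax a little and release.

apply_moves --pt "0 0 0.0008 0 0 0" --pt "0 0 0.0008 0 0 0" --squeeze 20

```text
time: 14.55
eef_pos: [0.4929, 0.1393, 0.1057]
tcp_rot: [-0.067, 0.998, 0.0, 0.0]
contact_force: [-2.9, -0.3, 3.4]
opening: 0.112
finger_force: 45.4
```

apply_moves --pt "0 0 0 0 0 0" --pt "0 0 0 0 0 0" --pt "0 0 0 0 0 0" --pt "0 0 0 0 0 0" --jaw 0.45

```text
time: 15.05
eef_pos: [0.4928, 0.1392, 0.1055]
tcp_rot: [-0.067, 0.998, 0.0, 0.0]
contact_force: [-0.3, -0.8, 0.1]
opening: 0.45
finger_force: 0.0
```

```bash
python3 -c "
from h import *
rel()
a=ctrl.read_camera('scene'); save('s5',a); cv2.imwrite('pics/s5z.png',cv2.resize(a[140:260,205:315,::-1],None,fx=5,fy=5,interpolation=cv2.INTER_CUBIC))"
```

```text
t 15.05 yaw 7.73 key rel screw-head est mm: x 12.4 y -0.5 z -18.5 F stand axes -0.4 -0.8 0.1 T [ 0.   -0.01 -0.02] pitch [0.0003 0.    ]
```

View pics/s5z.png

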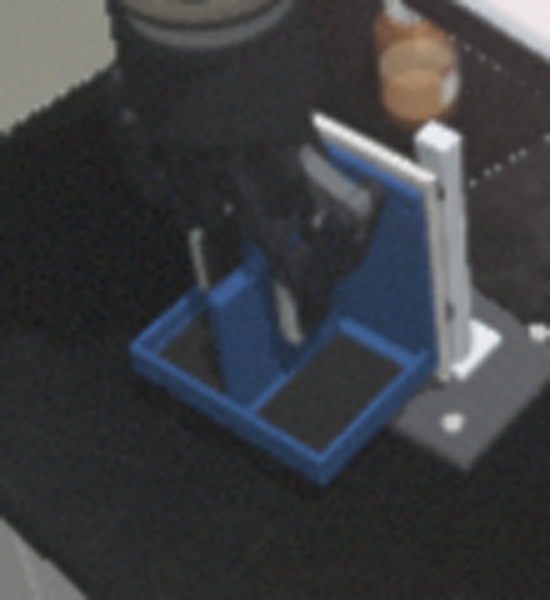

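The caddy hangs upright with its plate flush below the panel's top edge, and the wrist force has dropped to zero. I'll withdraw upward.

apply_moves --pt "0 0 0.012 0 0 0" --pt "0 0 0.04 0 0 0" --pt "0 0 0.08 0 0 0" --pt "-0.01 0 0.13 0 0 0" --pt "-0.04 0 0.18 0 0 0" --pt "-0.04 0 0.18 0 0 0" --pt "-0.04 0 0.18 0 0 0" --pt "-0.04 0 0.18 0 0 0"

```text
time: 16.1
eef_pos: [0.4602, 0.1391, 0.248]
tcp_rot: [-0.067, 0.998, -0.0, -0.001]
contact_force: [-0.6, 1.0, 0.1]
opening: 0.445
finger_force: 0.0
```

```bash
python3 -c "
from h import *
rel()
a=ctrl.read_camera('scene'); w=ctrl.read_camera('wrist')
o=np.hstack([cv2.resize(a[140:260,205:315,::-1],None,fx=4,fy=4),cv2.resize(w[200:400,230:410,::-1],(360,480))[:480]]) ; cv2.imwrite('pics/f6.png',o); print(o.shape)"
```

```text
t 16.1 yaw 7.72 key rel screw-head est mm: x -19.9 y 3.8 z 124.0 F stand axes -0.5 1.0 0.1 T [-0.02 -0.03 -0.02] pitch [-0.0028 -0.0002]
(480, 800, 3)
```

View pics/f6.png

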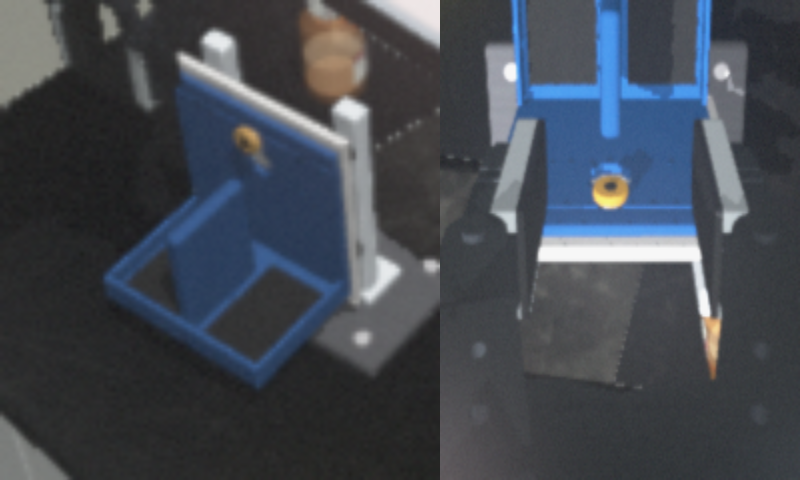

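The caddy hangs upright on the screw: the brass head shows in front of the plate above the keyhole, and the gripper is clear.

```bash
python3 -c "
from plant import ctrl
print(ctrl.sign_off())"
```

```text
the job is handed in; nothing more can be done
None
```

The caddy is hanging upright on the brass screw, seated at the top of the narrow slot; the gripper is clear, and I handed the job in at about 16 s (no verdict was returned), with wrist forces during the hang staying under about 9 N.

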